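Tuck the bead-board flap under its lip

ROBOT

A 7-joint arm with a two-finger parallel gripper is mounted at the origin on the work surface. World frame = base frame: x ahead of the robot, y to its left, z up, the work surface at z = 0. Lengths are in mm, angles in rad, forces in N, time in s.
With the tool pointing down it reaches from about 400 to 875 mm from the base axis. Payload 4.4 kg.
Tool frame: the origin (TCP) lies on the centre line of the jaws, within the pads' length; the fingertips stand 8 mm ahead of it and the grasp point (between the pads) lies 11 mm behind it; x points along the fingers, z is the direction in which the jaws open and shut, and the axes are right-handed (so a half turn about x gives the same grasp; the last joint's range is limited). The gripper opens to 85 mm and grips with 20 to 120 N. Pads are 22 mm wide; open, the fingers measure 114 mm over their backs; the gripper's body (76 mm by 85 mm) begins 54 mm behind the grasp point. The pads swing forward as they close: fully open they stand 13 mm farther back than shut.
Start: joints at [-0.066, 0.628, 0.038, 1.517, -0.027, 0.996, -0.02], TCP at [650.014, 0.027, 239.313] pointing down, gripper open.
Joint ranges: [-3.06, 3.06], [-0.37, 2.12], [-1.25, 1.32], [0.18, 2.47], [-1.1, 4.24], [0.23, 1.98], [-2.94, 2.94]. Speed limits (rad/s): [2.57, 2.57, 3.14, 3.14, 3.14, 3.14, 3.14].

INTERFACE

Orientations are given as [roll, pitch, yaw] about the fixed x, y, z axes, in that order (R = Rz(yaw) Ry(pitch) Rx(roll)).
In Python, from cell import ctrl, get_image, camera_params gives the robot as it stands. The module is installed in compiled form; this text tells all that it offers.
- The arm moves only by the shell command python3 -m handwheel 'ROWS'. ROWS is text: rows parted by semicolons, each of 7 numbers parted by spaces: the opening, from -1 (shut) to 1 (fully open), then the shift along the tool's x, y, z in mm, then the turn, a rotation vector about the tool's x, y, z in rad. In form: grip x y z wx wy wz; .... A call has 1 to 10 rows; each row shifts and turns the pose as measured when the row begins, along the tool's axes as they then stand; what a row does not reach is not made up. A row lasts 1/10 s, in which the tool goes at most 50 mm and 8.59 degrees, less where a joint would pass 70% of its speed; a pose out of reach is approached as far as the arm can. A call with a gripper value outside its range is refused whole. The fingers move at their own pace and stop on an object; the grip force is fixed at half the most. Time passes only in rows, so rows that do not move let the fingers close. It gives the time, the measured TCP pose, the force and the opening at its end, in the units of the state.
- ctrl.read_state(): the state, without advancing time (a new reading comes with each control period).
- get_image(name): name is "scene" or "side" or "wrist"; returns the picture (480x640x3 uint8, blue, green, red); there is no depth.
- camera_params(name): a dict with "fx", "fy", "cx", "cy" (pixels), "eye" and "orientation" of the camera in the world. Camera axes: x right, y up, looking along -z (the intrinsics and any distortion apply to the point x, -y, -z); pixel columns grow to the right and rows downward; lengths in mm; the calibration is good to about 2 mm. A picture is of the moment at which its call begins: read the wrist's pose just before it. camera_params takes no time and is no camera call; for the wrist camera it gives the pose at the moment of the call.
- ctrl.finish_job(): hands the job in, once; it reports no verdict.
The state is a dict: "clock": time; "qpos": joint angles; "qd": joint speeds; "tau": joint torques, N m; "eef_pos": TCP position; "tool_rot": TCP orientation; "force": force on the tool from outside, world axes, zero at the start; "torque": the same for the moment, N m; "width": finger opening in mm.
Only numpy, scipy, OpenCV 4.12 (cv2) and the standard library are available. Lean on these libraries where they do the work, as an engineer would, in place of code of your own. Each camera call takes 0.05 s, during which the arm holds its last target.

TASK

Close the bead pan on the wooden bead board for carrying: with the fingertips push the upright hinged flap over until it lies flat on the pan, then, keeping it down, push it along by its rib until its free edge is fully tucked beneath the steel lip. It must stay shut by itself when you let go and move clear. Only push and press: do not lift or shove the board about, and leave the cup on it and everything else on the tray where they are.

Things in the scene. Friction and masses are not known exactly. Their poses are not given: they have to be found in the camera images.
- board_mid (a point): centre of the bead board's pale plywood slab, 8 mm above its underside. The slab is 170 (board x) x 220 (board y) x 16 mm; with its fittings it weighs 1.4 to 2.1 kg and stands loose on the tray, whose floor is 12 mm above the table. Board axes: x runs from the hinge towards the lip, z up. On the slab, centred at board y = -40 mm, is a shallow bead pan (71 x 76 mm, rails 12 mm high) that the flap covers
- flap_hinge (a point): on the hinge line of the flap, at the middle of the flap's width, 22 mm above board_mid; at carriage 0 it lies at board x = -55, y = -40 mm. Its axes turn with the flap: x from the hinge to the free edge, y along the hinge line, z out of the flap's outer face (up when folded flat)
- flap_edge (a point): middle of the flap's free edge (88 mm from the hinge line). The flap is a dark wooden plate 86 long x 76 wide x 4 mm; its outer face is 4 mm from the hinge line and lies 34 mm above the board's underside when folded flat
- flap_rib (a point): middle of the crest of the finger rib, a straight bar 6 mm thick, 56 mm long, standing 7 mm out of the flap's outer face, across the flap 63 mm from the hinge line. With the flap flat, push the hinge side of the rib towards the lip to slide the flap
- lip_mouth (a point): middle of the lower front edge of the fixed steel retaining lip, 66 mm long across the board, overhanging 14 mm towards the hinge from a post behind it (top of the lip about 43 mm above the board's underside). The mouth is 6 mm above the flat flap's outer face, narrowing to 3.6 mm. With carriage at 0 the flat flap's edge stops 4.6 mm short of it
- flap (a joint): fold angle of the flap (rad): 0 folded flat over the pan, about 1.4 standing up, 1.75 stop leaning back. A light spring (tip force under 1 N) raises it again towards 1.4 unless it is tucked or held down; tucked, it rests against the lip at about 0.05
- carriage (a joint): how far the flap's hinge carriage has slid towards the lip (m): 0 back, 0.014 at its stop, where the edge is 9.4 mm beneath the lip. Stays where it is left; friction about 2.5 N
- cup: small white ceramic cup, 40 mm across, 35 mm tall, standing on the free end of the board (board +y end); bystander, origin at the centre of its underside
- bowl: stainless bowl, 116 mm across, 50 mm tall; bystander, origin at the centre of its underside
- enamel_box: white enamel box with shut hinged lid and steel press-button catch, 122 x 92 x 59 mm; bystander, origin at the centre of its underside
- pliers: jewellery pliers with coral handles lying flat, 125 mm long, 14 mm high; bystander, origin at the centre of its underside
- spool: wooden thread spool, 40 mm across, 40 mm tall; bystander, origin at the centre of its underside
- jar: glass jar with metal cap, 52 mm across, 60 mm tall; bystander, origin at the centre of its underside
- board: the bead board, origin at the centre of its underside, axes as for board_mid

How it is judged (in metres and radians):
On the way, in this order (a step that is already met when the one before it is completed fails the run):
1. the flap is folded down, not yet under the lip (value of joint flap below 0.15 rad and value of joint carriage below 0.008 m).
2. the flap is slid beneath the lip (value of joint flap below 0.09 rad and value of joint carriage above 0.01 m), for 0.2 s.
At the end, for the whole second after the job is handed in: The flap lies shut (fold angle under 0.09 rad) with its carriage at least 10 mm forward of its 14 mm, so the edge is at least 5 mm beneath the lip, at rest and untouched; board flat on the tray within 20 mm of its start, cup upright on it, other things within 25 mm of where they were (all of step 2 and velocity of joint flap between -0.05 and 0.05 rad/s and linear speed of board below 0.02 m/s and angle between board_mid's own z axis and vertical below 0.05 rad and height (world z) of board_mid below 0.024 m and angle between cup's own z axis and vertical below 0.2 rad and height (world z) of cup above 0.024 m).
It fails at once if the bead board is lifted or tipped (height (world z) of board_mid above 0.03 m or angle between board_mid's own z axis and vertical above 0.12 rad).
It fails at once if the bead board is shoved more than 20 mm (distance of board_mid from where it was at the start of the episode above 0.02 m).
It fails at once if the cup on the board is lifted, tipped or knocked off (height (world z) of cup above 0.043 m or height (world z) of cup below 0.015 m or angle between cup's own z axis and vertical above 0.4 rad or distance of cup from where it was at the start of the episode above 0.05 m).
It fails at once if a bystander on the tray is moved more than 25 mm or lifted (distance of any of bowl, enamel_box, pliers, spool, jar from where it was at the start of the episode above 0.025 m).
It also fails if it takes over 38 s, if anything falls off the work surface, if the arm or the gripper's body presses on something with over 40 N, if the wrist force passes 120 N, or if a joint passes its speed limit or range.

## Working session

There is one attempt and no reset: what is moved stays moved. The work goes in short steps, Python scripts to look and compute and a shell command to move; the robot and the scene stay as the last step left them, time stands still between calls to the robot, and variables do not carry over. Pictures are saved under pics/ and viewed, and the job is handed in when it is done.

```bash
mkdir -p pics; python3 - <<'E'
from cell import ctrl,get_image,camera_params
import cv2
for n in("scene","side","wrist"):
    p=camera_params(n);print(n,p)
    cv2.imwrite(f"pics/{n}0.png",get_image(n))
s=ctrl.read_state();print(s)
E
```

```text
scene {'fx': 466.1419463154165, 'fy': 466.1419463154165, 'cx': 320.85127140681885, 'cy': 238.08281034329485, 'eye': array([ 926.92151366, -346.30417393,  750.4007002 ]), 'orientation': array([0.62962175, 0.01195168, 0.75837939])}
side {'fx': 597.5045883794182, 'fy': 597.5045883794182, 'cx': 318.0086855293975, 'cy': 239.5083406464583, 'eye': array([ 455.56381705, -892.84784972,  775.75208415]), 'orientation': array([ 0.91506824, -0.01698792, -0.13710359])}
wrist {'fx': 382.1747964534161, 'fy': 382.1747964534161, 'cx': 319.7546134201324, 'cy': 239.9928588585302, 'eye': array([650.14972374,  67.04116217, 372.91367774]), 'orientation': array([-0.26860626,  0.00053389,  0.00088933])}
{'clock': 0.15, 'qpos': array([-0.06582264,  0.62910316,  0.03845674,  1.51814645, -0.02700271,
        0.99631895, -0.01997955]), 'qd': array([-0.00109428, -0.00302463, -0.00027536, -0.00220627,  0.00215374,
       -0.00063986,  0.00042266]), 'tau': array([ 2.19518879e-03, -5.63800478e+01,  1.22790758e+00, -1.93650573e+01,
        1.11919764e-02,  7.40401709e-03, -1.44664841e-05]), 'eef_pos': array([6.49528383e+02, 4.32483450e-02, 2.38617656e+02]), 'tool_rot': array([-3.13591362,  1.56933838, -3.13587894]), 'force': array([-0.26017148,  0.77127287, -0.13902168]), 'torque': array([ 0.01508451,  0.01139778, -0.00879225]), 'width': 85.19055492611541}
```

View pics/scene0.png

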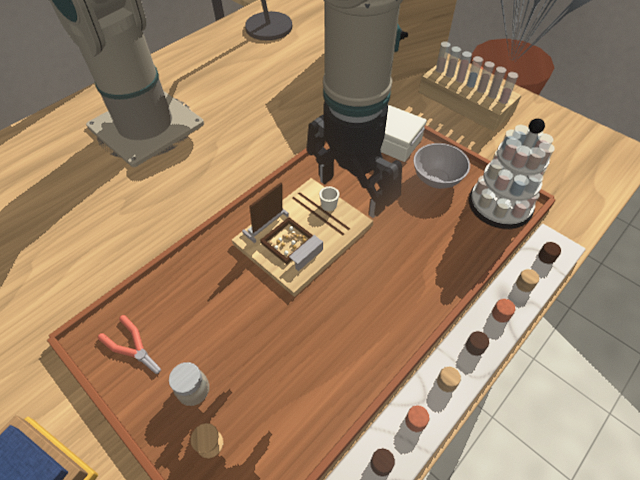

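View pics/side0.png

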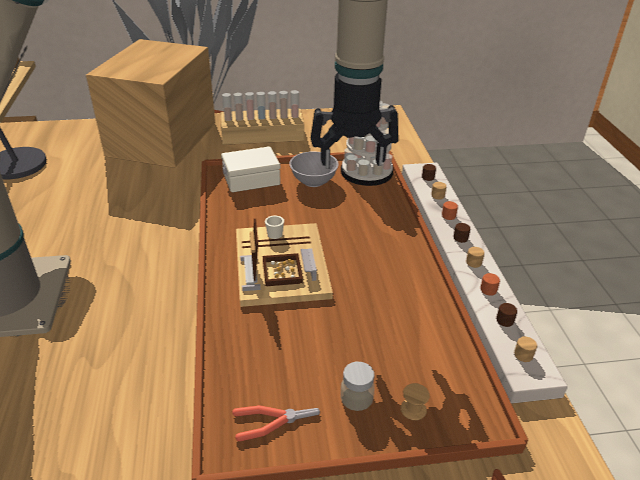

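View pics/wrist0.png

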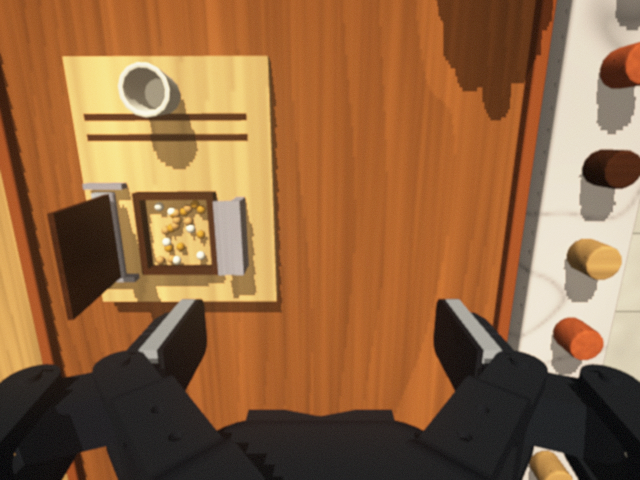

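The wrist view shows the board at (64..277, 56..303), the flap's dark plate at left (50..120, 195..315), the lip at (215..245, 198..275) and the cup at (148, 88). Next I'll measure the slab corners and the lip.

```bash
cat > h.py <<'E'
import numpy as np, cv2
from scipy.spatial.transform import Rotation as Ro
from cell import ctrl,get_image,camera_params
def ray(p,u,v):
    R=Ro.from_euler('xyz',p['orientation']).as_matrix()
    d=R@np.array([(u-p['cx'])/p['fx'],-(v-p['cy'])/p['fy'],-1.]);return np.array(p['eye']),d/np.linalg.norm(d)
def onz(p,u,v,z):
    e,d=ray(p,u,v);return e+d*(z-e[2])/d[2]
def proj(p,X):
    R=Ro.from_euler('xyz',p['orientation']).as_matrix()
    c=R.T@(np.asarray(X,float)-p['eye']);return np.array([p['cx']+p['fx']*c[0]/-c[2],p['cy']-p['fy']*c[1]/-c[2]])
def tri(p1,a,p2,b):
    e1,d1=ray(p1,*a);e2,d2=ray(p2,*b)
    A=np.stack([d1,-d2],1);s=np.linalg.lstsq(A,e2-e1,rcond=None)[0]
    x,y=e1+s[0]*d1,e2+s[1]*d2;return (x+y)/2,np.linalg.norm(x-y)
E
python3 - <<'E'
from h import *
im=cv2.imread('pics/wrist0.png');print(camera_params('wrist'))
c=im[40:330,30:300];cv2.imwrite('pics/w0z.png',cv2.resize(c,None,fx=2,fy=2,interpolation=cv2.INTER_CUBIC))
im=cv2.imread('pics/side0.png');cv2.imwrite('pics/s0z.png',cv2.resize(im[200:320,220:350],None,fx=5,fy=5,interpolation=cv2.INTER_CUBIC))
im=cv2.imread('pics/scene0.png');cv2.imwrite('pics/c0z.png',cv2.resize(im[170:305,220:380],None,fx=4.4,fy=4.4,interpolation=cv2.INTER_CUBIC))
E
```

```text
{'fx': 382.1747964534161, 'fy': 382.1747964534161, 'cx': 319.7546134201324, 'cy': 239.9928588585302, 'eye': array([650.20481887,  67.039591  , 373.03334938]), 'orientation': array([-0.26859909,  0.00027681,  0.00088542])}
```

View pics/w0z.png

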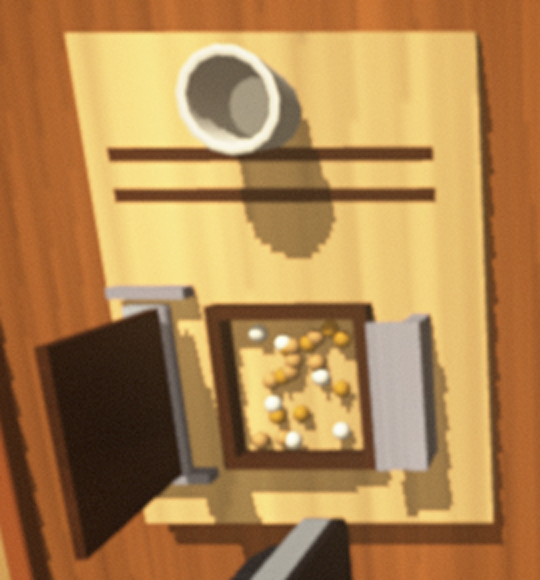

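View pics/s0z.png

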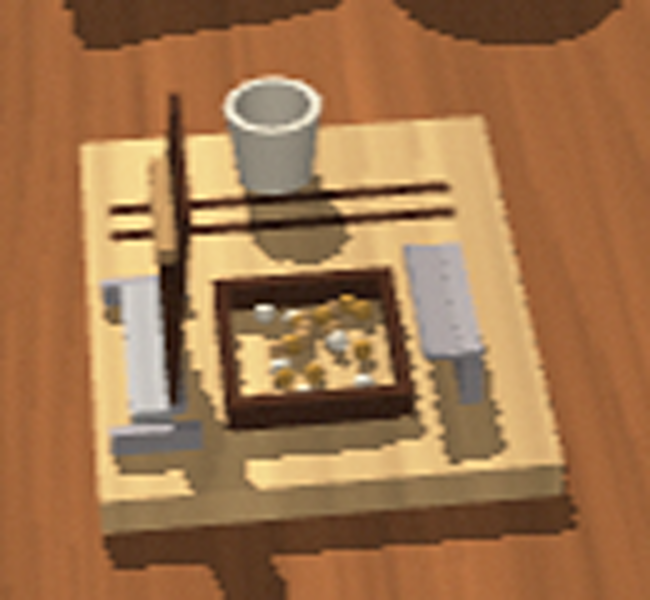

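View pics/c0z.png

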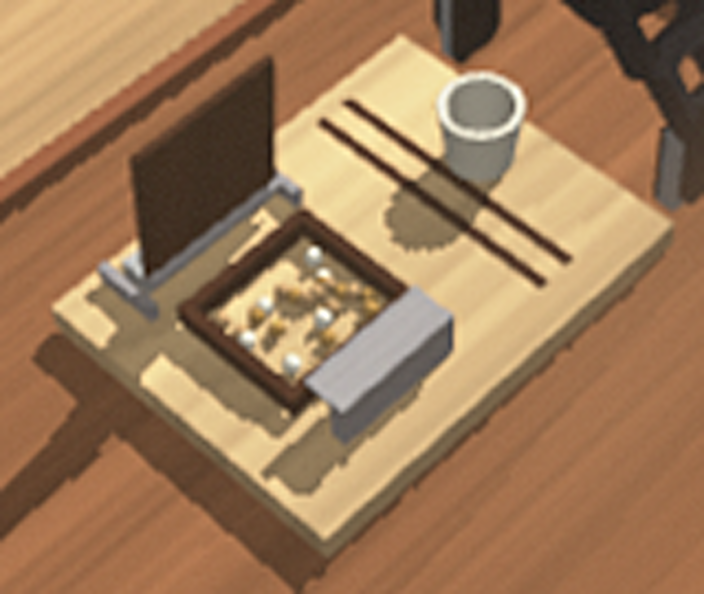

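```bash
python3 - <<'E'
from h import *
P={n:camera_params(n) for n in("scene","side","wrist")}
C={'wrist':[(63,56),(267.5,56),(276,301.5),(102.5,301.5)],
'side':[(236,228.6),(317.4,223.2),(332.4,293),(240,299.4)],
'scene':[(311.4,178.2),(372.7,221.1),(293.9,293.4),(231.8,240.5)]}
for n in C:
    q=np.array([onz(P[n],*c,28) for c in C[n]])
    a=q[1]-q[0];b=q[2]-q[3];l=q[0]-q[3]; r=q[1]-q[2]
    print(n,q[:,:2].round(1).tolist(),q.mean(0).round(1),'W',np.linalg.norm(a).round(1),np.linalg.norm(b).round(1),'L',np.linalg.norm(l).round(1),np.linalg.norm(r).round(1),'yaw',np.degrees([np.arctan2(a[1],a[0]),np.arctan2(b[1],b[0]),np.arctan2(-l[0],l[1]),np.arctan2(-r[0],r[1])]).round(1))
w=lambda u,v:(u/2+30,v/2+40)
s=lambda u,v:(u/5+220,v/5+200)
c=lambda u,v:(u/4.4+220,v/4.4+170)
# lip front upper edge corners, z=12+43
print('lip top front +y',tri(P['wrist'],w(366,322),P['side'],s(404,246)),'-y',tri(P['wrist'],w(376,470),P['side'],s(425,350)))
print(' scene/side',tri(P['scene'],c(418,290),P['side'],s(404,246)),tri(P['scene'],c(306,384),P['side'],s(425,350)))
print('flap edge +y wrist/scene',tri(P['wrist'],w(38,348),P['scene'],c(272,58)),tri(P['side'],s(175,95),P['scene'],c(272,58)))
print('flap edge -y',tri(P['wrist'],w(82,556),P['scene'],c(134,155)))
E
```

```text
wrist [[437.7, 129.7], [606.8, 129.8], [607.4, -90.5], [437.3, -90.7]] [522.3  19.6  28. ] W 169.1 170.0 L 220.3 220.3 yaw [ 0.   0.1 -0.1  0.1]
side [[435.4, 125.3], [607.5, 125.0], [605.3, -94.5], [436.4, -91.5]] [521.1  16.1  28. ] W 172.1 168.9 L 216.8 219.5 yaw [-0.1 -1.   0.2 -0.6]
scene [[436.2, 130.0], [604.9, 129.3], [607.0, -90.4], [437.7, -90.6]] [521.4  19.6  28. ] W 168.7 169.2 L 220.6 219.7 yaw [-0.2  0.1  0.4  0.5]
lip top front +y (array([559.17191782,  12.63478958,  50.50457191]), np.float64(0.18719308734879186)) -y (array([559.4891387 , -53.37573501,  53.2375976 ]), np.float64(0.2601401581962445))
 scene/side (array([558.88976939,  14.18135706,  49.88322344]), np.float64(1.1213461506144584)) (array([559.41854817, -52.44464831,  52.57580015]), np.float64(0.16951241781564533))
flap edge +y wrist/scene (array([475.10250866,  17.50524007, 130.34258585]), np.float64(0.015127992511112834)) (array([473.39897863,  18.81150304, 126.483244  ]), np.float64(2.128612049875757))
flap edge -y (array([475.31485049, -56.42023712, 131.29994184]), np.float64(3.2363364264768766))
```

```bash
python3 - <<'E'
from h import *
s=ctrl.read_state();print(Ro.from_euler('xyz',s['tool_rot']).as_matrix().round(3),s['eef_pos'])
E
```

```text
[[-0.001 -0.     1.   ]
 [-0.     1.     0.   ]
 [-1.    -0.    -0.001]] [6.49528383e+02 4.32483450e-02 2.38617656e+02]
```

```bash
python3 -m handwheel '-1 0 -5 -35 0 0 0; -1 0 -5 -40 0 0 0; -1 5 -5 -40 0 0 0; -1 5 -5 -40 0 0 0; -1 5 -2 -40 0 0 0; -1 5 0 -20 0 0 0; -1 5 0 0 0 0 0; -1 0 0 0 0 0 0'
python3 - <<'E'
from h import *
for n in("scene","side","wrist"):
    im=get_image(n);cv2.imwrite(f"pics/{n}1.png",im)
p=camera_params('side');s=ctrl.read_state();print(s['eef_pos'],s['force'],s['width'])
t=s['eef_pos']-[0,0,8];u=proj(p,t);print(u)
im=cv2.imread('pics/side1.png');x,y=u.astype(int)
cv2.imwrite('pics/side1z.png',cv2.resize(im[max(y-80,0):y+120,x-80:x+120],None,fx=3,fy=3,interpolation=cv2.INTER_CUBIC));print(x-80,y-80)
E
```

```text
clock: 0.95
eef_pos: [425.4, -22.6, 210.2]
tool_rot: [3.102, 1.567, 3.102]
force: [-0.7, -0.5, 0.9]
width: -0.1
[426.64827667 -22.52763913 210.4832116 ] [-0.2410862   0.8463884   0.47539879] -0.2959836516004241
[226.59021921 198.27485447]
146 118
```

View pics/side1z.png

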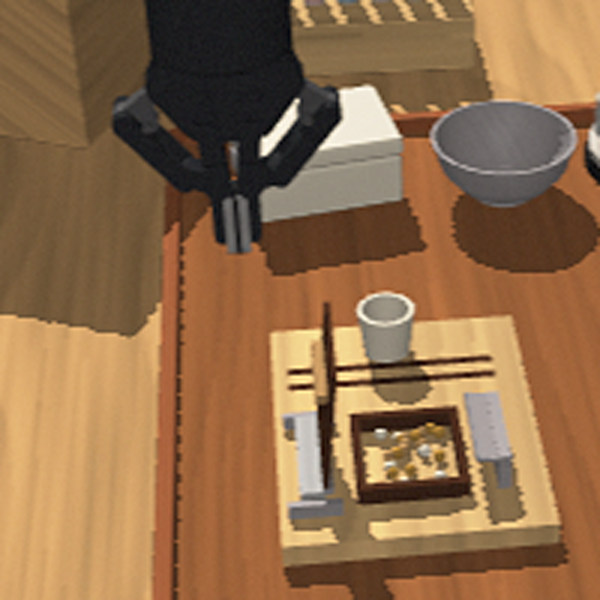

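View pics/wrist1.png

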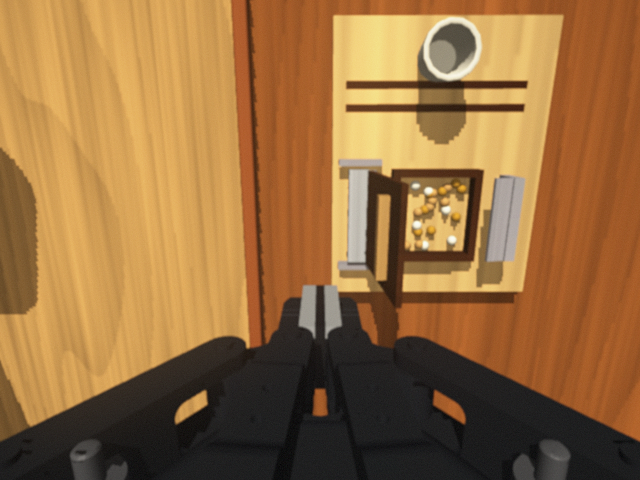

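The closed fingertips sit at about (226, 200) in the side view, roughly 22 mm thick. They are behind the flap, whose rib faces them. I'll descend behind the flap now.

```bash
python3 -m handwheel '-1 0 2 12 0 0 0; -1 35 0 0 0 0 0; -1 40 0 0 0 0 0; -1 33 0 0 0 0 0; -1 0 0 0 0 0 0'
python3 - <<'E'
from h import *
s=ctrl.read_state();print(s['eef_pos'],s['force'],Ro.from_euler('xyz',s['tool_rot']).as_matrix().round(3))
im=get_image('side')
cv2.imwrite('pics/side2z.png',cv2.resize(im[180:320,200:350],None,fx=4,fy=4,interpolation=cv2.INTER_CUBIC))
E
```

```text
clock: 1.6
eef_pos: [450.3, -19.7, 100.6]
tool_rot: [0.043, 1.559, 0.045]
force: [-0.8, -0.5, -0.1]
width: -0.4
[450.32605125 -19.74225088 100.6419864 ] [-0.76365762 -0.4943407  -0.12222445] [[ 0.012 -0.002  1.   ]
 [ 0.001  1.     0.002]
 [-1.     0.001  0.012]]
```

View pics/side2z.png

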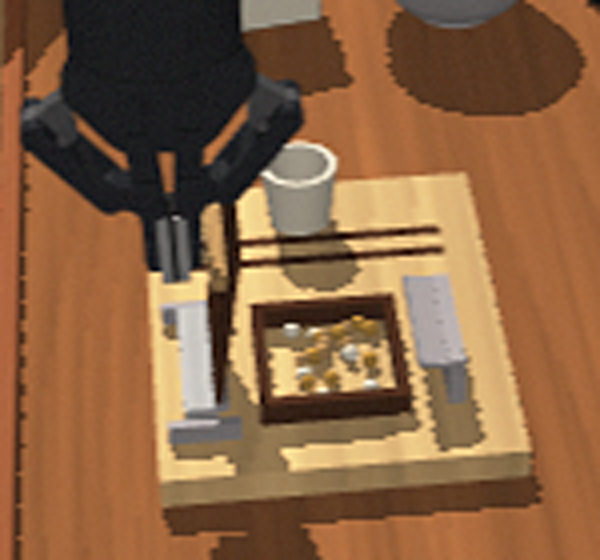

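The fingertip at (175, 280) in the crop is just behind the rib at (212, 240), below its crest and clear of everything. I'll start folding.

```bash
python3 -m handwheel '-1 2 0 8 0 -0.012 0; -1 1 0 9 0 0 0; -1 4 0 11 0 0 0; -1 0 0 0 0 0 0'
python3 - <<'E'
from h import *
s=ctrl.read_state();print(s['eef_pos'],s['force'],Ro.from_euler('xyz',s['tool_rot']).as_matrix().round(3))
im=get_image('side')
cv2.imwrite('pics/side3z.png',cv2.resize(im[180:320,200:350],None,fx=4,fy=4,interpolation=cv2.INTER_CUBIC))
E
```

```text
clock: 2.05
eef_pos: [486.8, -19.7, 100.4]
tool_rot: [0.014, 1.533, 0.015]
force: [-0.5, -0.8, -0.0]
width: -0.1
[486.80600608 -19.72389606 100.41018864] [-0.48188177 -0.8192078  -0.04027639] [[ 0.038 -0.001  0.999]
 [ 0.001  1.     0.001]
 [-0.999  0.001  0.038]]
```

View pics/side3z.png

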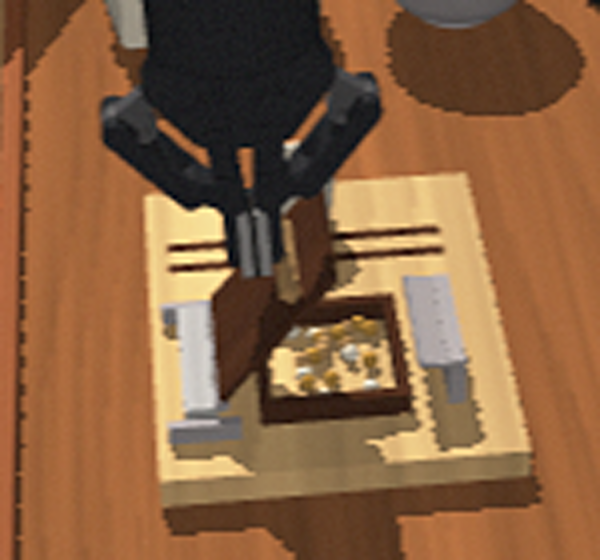

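The flap is pushed to about 0.9 rad and the finger sits on the plate at the hinge side of the rib. The arm overshot x by about 8 mm, so I'll descend more steeply.

```bash
python3 -m handwheel '-1 8 0 -1 0 0.038 0; -1 8 0 4 0 0 0; -1 6 0 3 0 0 0; -1 0 0 0 0 0 0; -1 0 0 0 0 0 0'
python3 - <<'E'
from h import *
s=ctrl.read_state();print(s['eef_pos'],s['force'],Ro.from_euler('xyz',s['tool_rot']).as_matrix().round(3))
im=get_image('side')
cv2.imwrite('pics/side4z.png',cv2.resize(im[180:320,200:350],None,fx=4,fy=4,interpolation=cv2.INTER_CUBIC))
E
```

```text
clock: 2.6
eef_pos: [493.1, -19.9, 79.0]
tool_rot: [0.298, 1.569, 0.299]
force: [-1.1, 0.6, 1.8]
width: -0.1
[493.07260275 -19.85017895  78.96944454] [-1.0891965   0.56296895  1.75698666] [[ 0.002 -0.001  1.   ]
 [ 0.     1.     0.001]
 [-1.     0.     0.002]]
```

View pics/side4z.png

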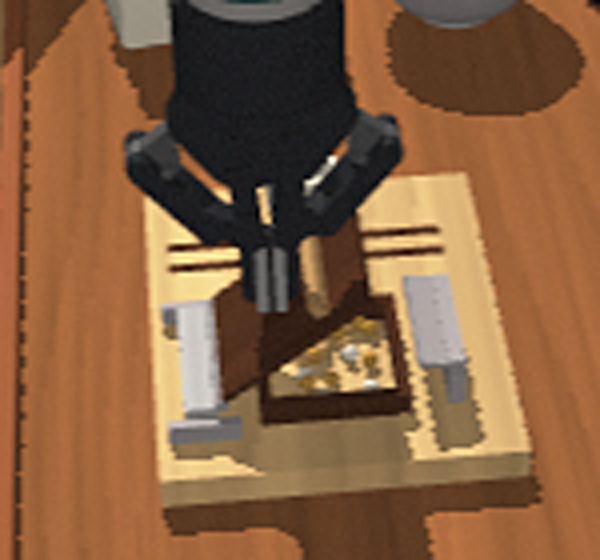

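The flap is now at about 0.6 rad, with the finger on the plate behind the rib at (312, 270). I'll continue down.

```bash
python3 -m handwheel '-1 5 0 4 0 0 0; -1 6 0 3 0 0 0; -1 4 0 2 0 0 0; -1 0 0 0 0 0 0; -1 0 0 0 0 0 0'
python3 - <<'E'
from h import *
s=ctrl.read_state();print(s['eef_pos'],s['force'],Ro.from_euler('xyz',s['tool_rot']).as_matrix().round(3))
im=get_image('side')
cv2.imwrite('pics/side5z.png',cv2.resize(im[180:320,200:350],None,fx=4,fy=4,interpolation=cv2.INTER_CUBIC))
E
```

```text
clock: 3.15
eef_pos: [502.3, -19.8, 63.0]
tool_rot: [0.398, 1.569, 0.399]
force: [-0.3, 0.2, 1.4]
width: -0.4
[502.3119138  -19.79434522  62.99124053] [-0.32153617  0.22012477  1.35332656] [[ 0.001 -0.001  1.   ]
 [ 0.001  1.     0.001]
 [-1.     0.001  0.001]]
```

View pics/side5z.png

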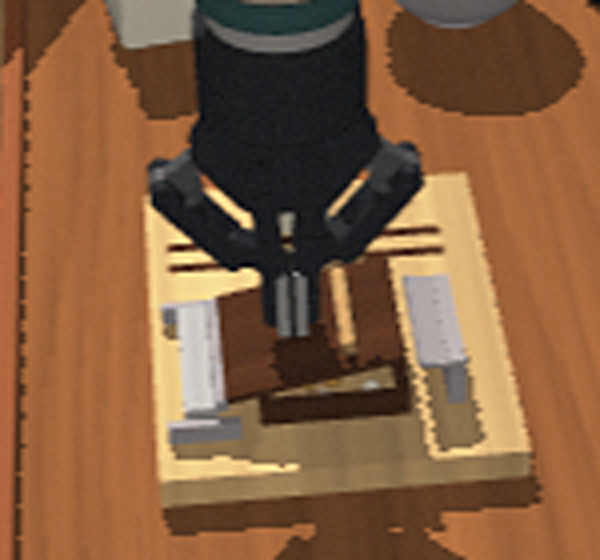

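```bash
python3 -m handwheel '-1 3 0 1 0 0 0; -1 3 0 1 0 0 0; -1 0 0 0 0 0 0; -1 2 0 0 0 0 0; -1 0 0 0 0 0 0'
python3 - <<'E'
from h import *
s=ctrl.read_state();print(s['eef_pos'],s['force'])
E
```

```text
clock: 3.7
eef_pos: [504.1, -19.8, 54.6]
tool_rot: [0.453, 1.57, 0.454]
force: [-0.8, -0.4, 1.0]
width: 0.0
[504.14120597 -19.84938545  54.57475635] [-0.82037165 -0.41820713  1.02806177]
```

```bash
python3 -m handwheel '-1 1 0 0 0 0 0; -1 0 0 0 0 0 0; -1 1 0 0 0 0 0; -1 0 0 0 0 0 0'
python3 - <<'E'
from h import *
s=ctrl.read_state();print(s['eef_pos'],s['force'])
im=get_image('side')
cv2.imwrite('pics/side6z.png',cv2.resize(im[180:320,200:350],None,fx=4,fy=4,interpolation=cv2.INTER_CUBIC))
E
```

```text
clock: 4.1
eef_pos: [504.2, -19.8, 54.1]
tool_rot: [0.309, 1.569, 0.31]
force: [-0.9, 0.2, 2.0]
width: 0.1
[504.2223309  -19.84131976  54.05373883] [-0.94724524  0.22401561  1.96107973]
```

View pics/side6z.png

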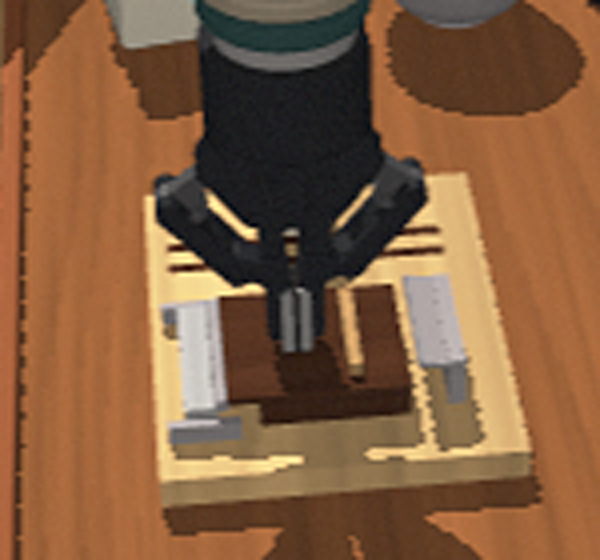

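The flap looks flat on the pan and its edge, at (405, 340), is just short of the lip at (408, 300). I'll press until the contact is firm.

```bash
python3 -m handwheel '-1 1 0 0 0 0 0; -1 1 0 0 0 0 0; -1 0 0 0 0 0 0'
python3 -m handwheel '-1 1 0 0 0 0 0; -1 1 0 0 0 0 0; -1 0 0 0 0 0 0'
```

```text
clock: 4.45
eef_pos: [504.7, -19.8, 54.1]
tool_rot: [0.182, 1.567, 0.183]
force: [-1.3, 0.5, 1.4]
width: -0.1
clock: 4.75
eef_pos: [505.1, -19.8, 54.0]
tool_rot: [0.133, 1.566, 0.134]
force: [-0.4, -0.1, 3.0]
width: -0.1
```

Z holds at 54.0, which puts the tip at 46 mm, the height of the flat flap's outer face. Now I'll slide towards the rib while keeping it pressed.

```bash
python3 -m handwheel '-1 2 0 3 0 0 0; -1 2 0 3 0 0 0; -1 2 0 3 0 0 0; -1 2 0 0 0 0 0'
python3 - <<'E'
from h import *
s=ctrl.read_state();print(s['eef_pos'],s['force'])
im=get_image('side')
cv2.imwrite('pics/side7z.png',cv2.resize(im[180:320,200:350],None,fx=4,fy=4,interpolation=cv2.INTER_CUBIC))
E
```

```text
clock: 5.15
eef_pos: [517.6, -19.8, 53.2]
tool_rot: [0.071, 1.557, 0.071]
force: [-7.0, -0.4, 26.2]
width: 0.0
[517.59370288 -19.84140267  53.15201244] [-6.96660549 -0.3998962  26.23882257]
```

View pics/side7z.png

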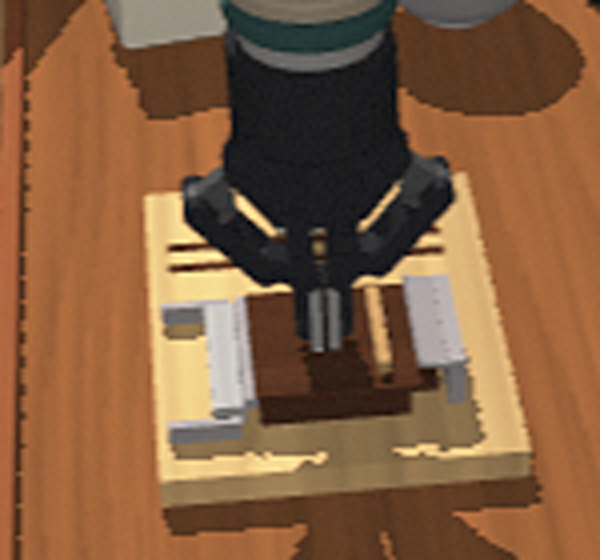

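Fingertip friction carried the flap along. The hinge carriage moved about 12 mm, the edge is under the lip at (410, 340), and the board hasn't moved. I'll ease the press, run up to the rib, and push to the stop.

```bash
python3 -m handwheel '-1 -1 0 0 0 0 0; -1 0 0 0 0 0 0; -1 0 0 2 0 0 0'
python3 -m handwheel '-1 0.5 0 2 0 0 0; -1 0.5 0 2 0 0 0'
python3 -m handwheel '-1 0.5 0 2 0 0 0; -1 0.5 0 1 0 0 0'
```

```text
clock: 5.5
eef_pos: [519.3, -19.8, 55.1]
tool_rot: [0.071, 1.557, 0.072]
force: [-0.6, 0.0, 1.0]
width: 0.3
clock: 5.7
eef_pos: [521.9, -19.9, 53.5]
tool_rot: [0.095, 1.561, 0.095]
force: [-6.0, -0.3, 15.4]
width: 0.0
clock: 5.9
eef_pos: [521.9, -19.9, 53.4]
tool_rot: [0.332, 1.567, 0.332]
force: [-3.3, 0.2, 16.3]
width: 0.2
```

```bash
python3 -m handwheel '-1 -1 0 0 0 0 0; -1 -0.5 0 2 0 0 0; -1 0 0 2 0 0 0'
python3 -m handwheel '-1 0 0 2 0 0 0; -1 0 0 2 0 0 0'
python3 -m handwheel '-1 0 0 2 0 0 0; -1 0 0 1 0 0 0'
python3 - <<'E'
from h import *
s=ctrl.read_state();print(s['eef_pos'],s['force'])
im=get_image('side')
cv2.imwrite('pics/side8z.png',cv2.resize(im[180:320,200:350],None,fx=4,fy=4,interpolation=cv2.INTER_CUBIC))
E
```

```text
clock: 6.2
eef_pos: [526.2, -19.9, 54.7]
tool_rot: [0.402, 1.568, 0.402]
force: [-1.7, -0.5, 1.1]
width: 0.3
clock: 6.4
eef_pos: [528.8, -19.9, 53.8]
tool_rot: [2.616, 1.569, 2.616]
force: [-5.8, 0.9, 5.3]
width: 0.1
clock: 6.6
eef_pos: [528.8, -19.9, 53.6]
tool_rot: [3.015, 1.562, 3.015]
force: [-2.4, 0.2, 7.8]
width: -0.1
[528.80374309 -19.88807472  53.63931272] [-2.44977616  0.22271024  7.77115601]
```

View pics/side8z.png

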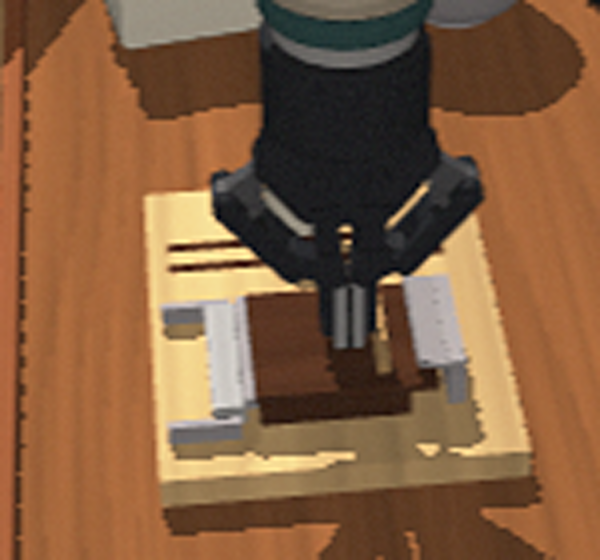

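The finger at (372, 330) is now against the rib and blocked at x 528.8, which matches the carriage stop. One more gentle push, then I'll lift clear.

```bash
python3 -m handwheel '-1 -0.3 0 3 0 0 0; -1 0 0 3 0 0 0; -1 0 0 2 0 0 0'
python3 -m handwheel '-1 -1 0 0 0 0 0; -1 -2 0 -1 0 0 0; -1 -10 0 0 0 0 0; -1 -30 0 0 0 0 0; -1 -40 0 0 0 0 0; -1 -40 0 -40 0 0 0; -1 0 0 -45 0 0 0; -1 0 0 0 0 0 0'
python3 - <<'E'
from h import *
for n in("scene","side","wrist"): cv2.imwrite(f'pics/{n}9.png',get_image(n))
im=cv2.imread('pics/side9.png');cv2.imwrite('pics/side9z.png',cv2.resize(im[200:320,220:350],None,fx=5,fy=5,interpolation=cv2.INTER_CUBIC))
E
```

```text
clock: 6.95
eef_pos: [529.0, -19.9, 53.5]
tool_rot: [3.092, 1.545, 3.091]
force: [-5.0, -0.1, 8.8]
width: -0.2
clock: 7.75
eef_pos: [452.8, -20.0, 179.6]
tool_rot: [3.067, 1.553, 3.067]
force: [0.7, -0.7, -0.1]
width: -0.2
```

View pics/side9z.png

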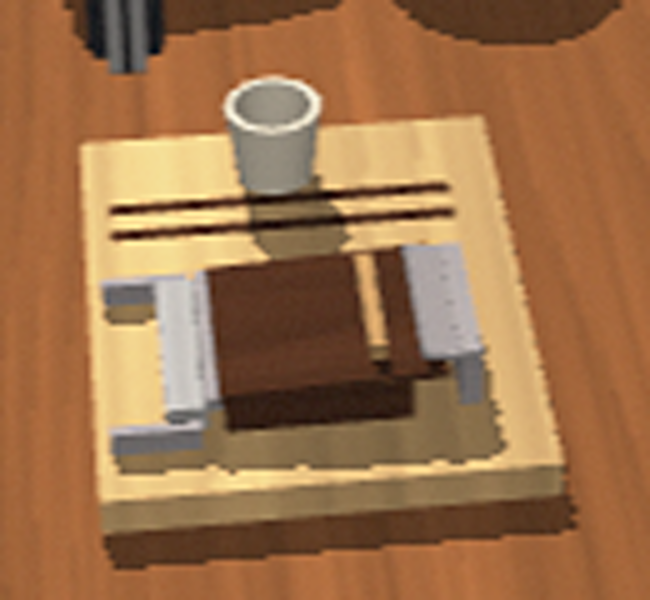

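View pics/scene9.png

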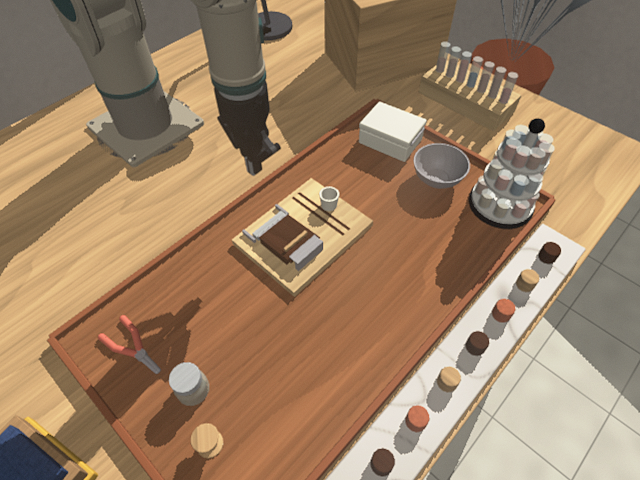

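View pics/wrist9.png

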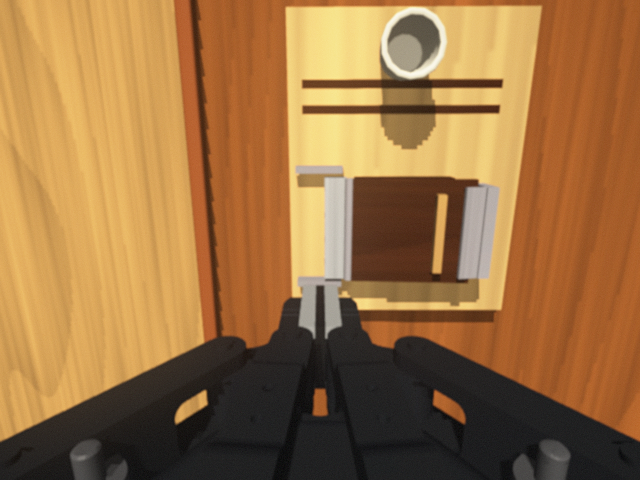

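The flap is shut with its edge under the lip, and the board and cup are unmoved. I'll check the carriage travel numerically from the rib.

```bash
python3 -m handwheel '-1 0 0 0 0 0 0; -1 0 0 0 0 0 0'
python3 - <<'E'
from h import *
p=camera_params('wrist');im=get_image('wrist')
hs=cv2.cvtColor(im,cv2.COLOR_BGR2HSV)
m=cv2.inRange(hs[205:265,415:462],(8,60,140),(30,255,255))
n,l,st,c=cv2.connectedComponentsWithStats(m);i=1+np.argmax(st[1:,4]);u=c[i]+[415,205];print(u,st[i])
for z in(53,57):print(z,onz(p,*u,z))
pc=camera_params('side');q=(370/5+220,308/5+200);print(onz(pc,*q,54))
E
```

```text
clock: 8.1
eef_pos: [463.6, -19.6, 179.5]
tool_rot: [2.915, 1.564, 2.916]
force: [0.5, -0.0, 0.1]
width: 0.1
[434.25083056 234.2807309 ] [ 12   0  15  60 602]
53 [544.19559222 -19.79343236  53.        ]
57 [542.98036914 -18.76663523  57.        ]
[541.54956611 -27.55436408  54.        ]
```

```bash
python3 - <<'E'
from h import *
ctrl.finish_job();print(ctrl.read_state()['clock'])
E
```

```text
the job is handed in; nothing more can be done
the job is handed in; nothing more can be done
```

The flap is shut and tucked under the lip, and it stayed shut after I let go and moved clear. I handed the job in at about 8 s. With the closed fingertips I pushed the flap flat, slid it under the lip while pressing it down, pushed its rib to the carriage stop and lifted clear.

**Last checks**
- **Carriage:** the rib centre measured x = 543–544 mm in the wrist view. With the carriage back it would be at 530 mm, so it travelled about 13–14 mm of its 14. A rough side-view reading gave 541.5 mm, or about 11.5 mm, which is still above the 10 mm needed.
- **Stop:** the finger was blocked at x ≈ 529 mm, which fits the carriage stop.
- **Flap:** it looked flat and shut in all three views with the gripper clear. I did not measure its fold angle.
- **Everything else:** the board, cup and other things looked unmoved by eye.

**What did not go as planned**
- **Friction slide:** the first 12 mm or so of the slide came from fingertip friction on the flap before I reached the rib. The down-force briefly rose to about 26 N.
- **Overshoot:** the arm overshot some of its moves by a few millimetres, up to about 8 mm.

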